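# Bring the empty centrifuge bucket to the front

### The job

The bench centrifuge stands open and one of its four swing buckets is still empty. With one finger, push on an arm of the rotor and turn it gently, without setting it spinning, until the empty bucket stands at the front of the bowl, in line with the lid-latch slot, ready for loading; then take the hand away. Nothing is to be gripped or lifted: leave the rotor seated on its shaft, do not touch the hanging buckets or the tubes in them, and leave the things standing round the centrifuge where they are.

Things in the scene. Friction and masses are not known exactly. Their poses are not given: they have to be found in the camera images.
- centrifuge: White bench centrifuge, fixed, 366 mm wide (its x), 430 mm deep (its y), flat top rim 210 mm above the table. Origin on the vertical rotor axis at table height; its y axis points to its front (control panel, 235 mm from the axis), z up. Open steel bowl of inner radius 165 mm round the axis, floor 92 mm above the table.
- lid_hinge (a point): Middle of the hinge of the open lid, at the back of the rim, 198 mm behind the rotor axis, 210 mm above the table. The lid is a plate 352 mm wide and 30 mm thick, standing up from here to 0.58 m above the table, leaning back 15 degrees; its near face is 187 mm from the axis at the rim.
- latch_slot (a point): Lid-latch slot: a dark slot 36 x 9 mm in a steel plate on the top rim at the middle of the front, 204 mm from the rotor axis, 210 mm above the table. The line from the rotor axis to it is the loading position.
- hub_top (a point): Top of the rotor hub's nut, on the rotor axis, 187 mm above the table; the hub is 44 mm in diameter. The metal rotor has four equal arms at 90 degrees, each ending in a fork with a bucket hung in it. Between two neighbouring arms a round space of 60 mm diameter is free, centred 58 mm from the axis.
- empty_arm (a point): Middle of the arm that carries the empty bucket, 46 mm from the rotor axis, 168 mm above the table. Each arm: a straight bar 14 mm wide, 14 mm high (161 to 175 mm above the table, nothing under it down to the bowl floor) from the hub to 70 mm from the axis, then a cross-bar 62 mm long (70 to 78 mm) with two prongs out to 119 mm. Turns with the rotor.
- empty_place (a point): Centre of the empty bucket's top opening, at the height of its hanging pins (168 mm above the table), 112 mm from the rotor axis on the centre line of one arm. The empty bucket shows its flat white insert with three dark holes and no caps; its rim is 11 mm above this point. Turns with the rotor.
- rotor (a joint): Angle of the rotor, rad, growing anticlockwise seen from above; at 0 (or any whole turn) the empty bucket is at the front, in line with the latch slot. Turns freely either way without stops. Bearing drag (about 0.12 Nm: some 2.5 N at 50 mm) stops it within a few degrees after a slow push; it does not spring back, but a knock makes it run on ahead of the finger.
- rotor_seat (a joint): Height, m, by which the rotor has been raised off its drive cone; 0 when seated. It is held down only by its own weight (about 1.3 kg with its buckets).
- empty_bucket: The empty aluminium bucket, 43 mm in diameter, hung on two pins at its origin, on the centre line of its arm 112 mm from the rotor axis; it reaches 48 mm below and 11 mm above the origin and swings outward (up to 1.4 rad) on its pins. Not to be touched.
- full_bucket1: Bucket like the empty one, but with three capped blood tubes standing in it, brown caps reaching 34 mm above its origin (202 mm above the table). It hangs a quarter turn anticlockwise (seen from above) from the empty bucket. Not to be touched.
- full_bucket2: The same with three tubes, straight across from the empty bucket. Not to be touched.
- full_bucket3: The same with three tubes, a quarter turn clockwise from the empty bucket. Not to be touched.
- tube_rack: Bystander: green rack 105 x 200 x 45 mm with brown-capped tubes standing in it up to 95 mm high, loose on the table in front of the centrifuge's front face. Origin under its centre.
- gel_bottle: Bystander: clear hand-gel pump bottle, 64 mm diameter, 182 mm high, loose on the table. Origin under its centre.

How it is judged:
By the outcome, as a careful person would: the job done as asked, in the order asked, and still so for the second after the job is handed in, with the robot touching nothing.
It also fails if it takes over 51 s, if anything falls off the work surface, if the arm or the gripper's body presses on something with over 40 N, if the wrist force passes 120 N, or if a joint passes its speed limit or range.

### The arm

A 6-joint arm with a two-finger parallel gripper is mounted at the origin on the work surface. World frame = base frame: x ahead of the robot, y to its left, z up, the work surface at z = 0. Lengths are in m, angles in rad, forces in N, time in s.
With the tool pointing down it reaches from about 0.275 to 0.825 m from the base axis. Payload 4.9 kg.
Tool frame: the origin (TCP) lies midway between the tips of the shut fingers; the grasp point (between the pads) lies 19 mm behind it (grip_point_offset is the distance from the TCP to the grasp point, in m); z points along the fingers, y is the line along which they close (so a half turn about z gives the same grasp; the last joint's range is limited). The gripper opens to 85 mm and grips with 20 to 120 N. Pads are 22 mm wide; open, the fingers measure 114 mm over their backs; the gripper's body (76 mm by 85 mm) begins 54 mm behind the grasp point. The pads swing forward as they close: fully open they stand 13 mm farther back than shut.
Start: joints at [-1.44, 0.326, -0.193, 1.052, 0, 1.437], TCP at [0.144, -0.531, 0.231] pointing down, gripper open.
Joint ranges: [-2.65, 2.65], [-0.97, 1.79], [-1.3, 1.35], [-1.93, 2.1], [-1.47, 1.37], [-3.14, 3.14]. Speed limits (rad/s): [2.57, 2.57, 3.14, 3.14, 3.14, 3.14].

### API

Orientations are given as a rotation vector (axis times angle).
In Python, from cell import * gives the robot as it stands. Calls block until the motion is done:
- movep(position, orientation): joint-space move of the TCP to a pose.
- move_l(position, velocity=0.15, rot=None, until_force=None): straight line of the TCP; rot=None keeps the orientation; velocity is the mean speed in m/s. With until_force (N) it stops when the force on the tool has changed by that much, and returns True; else False.
- set_joints(angles): joint-space move.
- let_go() and grab(newtons=None): open the fingers fully, or close them until they stop; newtons is the grip in N (None keeps the last).
- sleep(seconds).
- ik(position, orientation): joint angles nearest the present ones, or None.
- get_state(): the state.
- grab_frame(name): name is "side" or "top" or "wrist"; returns a dict with "img" (420x560x3 uint8, red, green, blue), "fx", "fy", "cx", "cy" (pixels), "cam_to_world" (4x4, takes a point from camera to world coordinates); the wrist camera has in their place "T_tool_cam" (4x4, takes a point from camera to tool coordinates, whose origin is the TCP and whose axes are the flange's). Camera axes: x right, y down, z forward; pixel columns grow to the right and rows downward; lengths in m; the calibration is good to about 2 mm. A picture is of the moment at which its call begins: read the wrist's pose just before it. There is no depth.
A pose or a line that the arm cannot do raises MotionError and nothing moves.
- sign_off(): hands the job in; it is judged then, once.
Trained networks look in the newest picture that a camera, given by its name, has taken for a name from the list of things; names that differ only in an ending like _2 or _b are one class to them, and where a whole thing is asked for, a point or a joint stands for the part that bears it (a point fixed in the world has none). Each returns a list of dicts, best first, with "score" (0 to 1); they miss things now and then, are a little off and sometimes report something else, mostly with a low value. They report only what shows in the picture. A call takes as long as a camera call.
- spot_in(camera, name): "centre" ([column, row] in pixels, amid what is visible of it).
- silhouettes(camera, name): "mask" (420x560 bool, what is visible of it) and "centre" ([column, row] in pixels, amid what is visible of it).
- tip_of(camera, name): "centre" ([column, row] in pixels: a listed point, or the origin of a listed thing).
The state is a dict: "clock": time; "q": joint angles; "joint_velocities": joint speeds; "tau": joint torques, N m; "position": TCP position; "eef_rot": TCP orientation; "contact_force": force on the tool from outside, world axes, zero at the start; "wrist_torque": the same for the moment, N m; "finger_gap": opening from 0.0 (shut) to 1.0 (fully open); "grasp_force": force on a finger pad.
Only numpy, scipy, OpenCV 4.12 (cv2) and the standard library are available. Lean on these libraries where they do the work, as an engineer would, in place of code of your own. Each camera call takes 0.05 s, during which the arm holds its last target. There are 200 camera calls.

## Working session

There is one attempt and no reset: what is moved stays moved. The work goes in short steps, each a Python script; the robot and the scene stay as the last script left them, time stands still between calls to the robot, and variables do not carry over. Pictures are saved under pics/ and viewed, at most 10 in all, crops included, and the job is handed in when it is done.

```bash
mkdir -p pics; cat > h.py <<'E'
from cell import *
import numpy as np, cv2
from scipy.spatial.transform import Rotation as R
def pose(f,st):
    if "cam_to_world" in f: return np.array(f["cam_to_world"])
    T=np.eye(4);T[:3,:3]=R.from_rotvec(st["eef_rot"]).as_matrix();T[:3,3]=st["position"]
    return T@np.array(f["T_tool_cam"])
def look(cam):
    st=get_state();f=grab_frame(cam);f["T"]=pose(f,st);return f
def ray(f,c):
    d=f["T"][:3,:3]@[(c[0]-f["cx"])/f["fx"],(c[1]-f["cy"])/f["fy"],1];return f["T"][:3,3],d/np.linalg.norm(d)
def at_z(f,c,z):
    o,d=ray(f,c);return o+d*(z-o[2])/d[2]
def tri(rs):
    A=sum(np.eye(3)-np.outer(d,d) for o,d in rs);b=sum((np.eye(3)-np.outer(d,d))@o for o,d in rs);return np.linalg.solve(A,b)
def save(f,n): cv2.imwrite("pics/"+n,f["img"][:,:,::-1])
E
cat > a.py <<'E'
from h import *
np.set_printoptions(precision=3,suppress=True)
Z=dict(latch_slot=.21,hub_top=.187,empty_arm=.168,empty_place=.168,lid_hinge=.21,gel_bottle=0,tube_rack=0)
F={}
for c in ("top","side"):
    f=F[c]=look(c);save(f,c+"0.png");print(c,f["T"][:3,3])
    for n,z in Z.items():
        for r in tip_of(c,n)[:2]: print(c,n,round(r["score"],2),np.array(r["centre"]),at_z(f,r["centre"],z))
i=np.hstack([F["top"]["img"],F["side"]["img"]])
cv2.imwrite("pics/both.png",cv2.resize(i,(800,300),interpolation=cv2.INTER_AREA)[:,:,::-1])
print(get_state()["clock"])
E
python3 a.py
```

```text
top [0.47  0.081 1.019]
top latch_slot 0.97 [223.  175.5] [0.616 0.194 0.21 ]
top hub_top 0.89 [319.5 197.6] [ 0.569 -0.012  0.187]
top empty_arm 0.76 [303.1 213.9] [0.535 0.023 0.168]
top empty_arm 0.29 [181.1 160.1] [0.66  0.294 0.168]
top empty_place 0.96 [288.  237.6] [0.484 0.057 0.168]
top lid_hinge 0.89 [410.6 212.4] [ 0.532 -0.2    0.21 ]
top gel_bottle 0.87 [184.1 216.4] [0.546 0.327 0.   ]
top gel_bottle 0.62 [321.2 197.1] [ 0.592 -0.037  0.   ]
top tube_rack 0.93 [185.1 158.4] [0.702 0.325 0.   ]
top tube_rack 0.45 [286.1 239.7] [0.481 0.058 0.   ]
side [ 0.854 -0.576  1.094]
side latch_slot 0.87 [321.5 159.3] [0.61 0.19 0.21]
side hub_top 0.88 [275.6 218.4] [0.573 0.001 0.187]
side empty_arm 0.6 [265.3 215.6] [0.542 0.01  0.168]
side empty_place 0.82 [252.8 194.4] [0.488 0.055 0.168]
side empty_place 0.7 [313.7 207.5] [0.636 0.077 0.168]
side lid_hinge 0.82 [215.  277.5] [ 0.527 -0.197  0.21 ]
side gel_bottle 0.43 [317.3 208.3] [0.607 0.197 0.   ]
side tube_rack 0.87 [361.3 179.9] [0.687 0.342 0.   ]
0.8
```

View pics/top0.png

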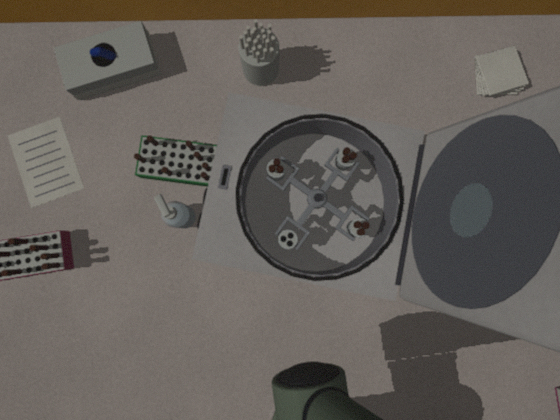

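View pics/side0.png

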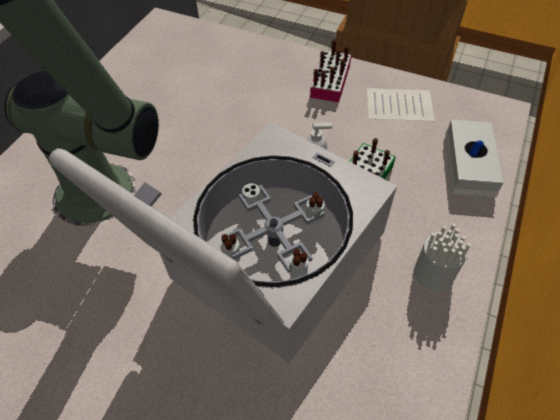

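Top view: the hub is at (319,198), the empty bucket at (288,238) and the slot at (223,176). The rotor axis comes out near (0.571,-0.006), front direction near 78°, and the empty arm near 144°, so the rotor needs about -66° (clockwise). I will push the arm at 54° with the finger on its anticlockwise side. The approach retracts first to go round the lid.

```bash
cat >> h.py <<'E'
np.set_printoptions(precision=3,suppress=True)
def down(a):
    a=np.radians(a);c,s=np.cos(a),np.sin(a)
    return R.from_matrix(np.array([[c,s,0],[s,-c,0],[0,0,-1.]])).as_rotvec()
AX=np.array([.571,-.006])
def pol(r,deg,z): return np.array([AX[0]+r*np.cos(np.radians(deg)),AX[1]+r*np.sin(np.radians(deg)),z])
E
cat > b.py <<'E'
from h import *
s=get_state();print(s["eef_rot"],R.from_rotvec(s["eef_rot"]).as_matrix()[:,0])
for a in (54,-12,234,168):
    print(a,ik(pol(.058,99,.33),down(a)),ik(pol(.05,30,.16),down(a)))
grab(20)
p=np.array([.144,-.531]);p=p/np.linalg.norm(p)*.30
move_l([p[0],p[1],.36],.25)
q=get_state()["q"];print(q,get_state()["clock"])
print(ik([.30,.05,.36],s["eef_rot"]))
q=list(q);q[0]=.1;set_joints(q)
s=get_state();print(s["position"],s["clock"],s["contact_force"])
E
python3 b.py
```

```text
[-3.114 -0.415  0.   ] [ 0.965  0.262 -0.   ]
54 [-0.04   0.311  0.037  1.297  0.     2.159] [-0.089  0.497 -0.119  0.955  0.     2.11 ]
-12 [-0.04   0.311  0.037  1.297 -0.    -2.972] [-0.089  0.497 -0.119  0.955 -0.    -3.021]
234 [-0.04   0.311  0.037  1.297  0.    -0.982] [-0.089  0.497 -0.119  0.955  0.    -1.032]
168 [-0.04   0.311  0.037  1.297  0.     0.17 ] [-0.089  0.497 -0.119  0.955  0.     0.12 ]
[-1.554 -0.22  -0.451  1.34   0.     1.323] 2.8417
[-0.079 -0.213 -0.445  1.339  0.     2.798]
[0.283 0.102 0.359] 4.6 [-0.183  0.032 -0.625]
```

```bash
cat > c.py <<'E'
from h import *
movep(pol(.056,99,.36),down(234))
f=look("wrist");save(f,"w1.png");fw=f
print(get_state()["position"],f["T"][:3,3])
for n,z in dict(hub_top=.187,empty_arm=.168,empty_place=.168,latch_slot=.21,full_bucket3=.168,full_bucket1=.168,full_bucket2=.168).items():
    for r in tip_of("wrist",n)[:2]: print(n,round(r["score"],2),np.array(r["centre"]),at_z(f,r["centre"],z))
print(get_state()["clock"])
E
python3 c.py
```

```text
[0.562 0.049 0.36 ] [ 0.515 -0.014  0.503]
hub_top 0.88 [236.4 143.7] [ 0.572 -0.008  0.187]
empty_arm 0.75 [285.5 143.1] [0.534 0.022 0.168]
empty_arm 0.43 [253.4 130. ] [ 0.553 -0.009  0.168]
empty_place 0.59 [347.2 145.2] [0.483 0.061 0.168]
latch_slot 0.62 [317.3 317.3] [0.613 0.191 0.21 ]
full_bucket3 0.73 [315.3 318.6] [0.63  0.22  0.168]
full_bucket3 0.72 [130.5 141.3] [ 0.663 -0.074  0.168]
full_bucket1 0.73 [315.3 318.6] [0.63  0.22  0.168]
full_bucket1 0.72 [130.5 141.3] [ 0.663 -0.074  0.168]
full_bucket2 0.73 [315.3 318.6] [0.63  0.22  0.168]
full_bucket2 0.72 [130.5 141.3] [ 0.663 -0.074  0.168]
6.9833
```

View pics/w1.png

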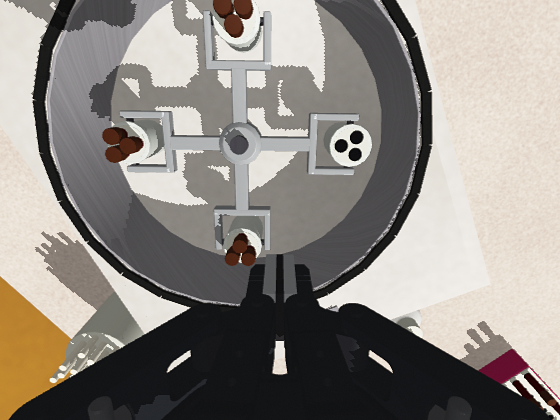

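```bash
cat > d.py <<'E'
from h import *
s=get_state();print(s["finger_gap"],s["contact_force"],s["q"])
f=look("wrist");T=np.linalg.inv(f["T"])
Tt=np.eye(4);Tt[:3,:3]=R.from_rotvec(s["eef_rot"]).as_matrix();Tt[:3,3]=s["position"]
for v in ([0,0,0],[.011,0,0],[-.011,0,0],[0,.015,0],[0,-.015,0],[0,.015,-.02],[0,.015,-.04],[0,.02,-.04]):
    p=T@Tt@np.r_[v,1];print(v,f["fx"]*p[0]/p[2]+f["cx"],f["fy"]*p[1]/p[2]+f["cy"])
i=f["img"][235:400,180:380];cv2.imwrite("pics/w2.png",cv2.convertScaleAbs(cv2.resize(i,None,fx=3.5,fy=3.5),alpha=2.5,beta=20)[:,:,::-1])
E
python3 d.py
```

```text
0.00167051407105131 [ 0.235 -0.186  0.295] [-0.043  0.307  0.106  1.37   0.    -0.986]
[0, 0, 0] 278.77307603825454 266.8400352427123
[0.011, 0, 0] 278.7942881785138 246.99184766310245
[-0.011, 0, 0] 278.7527561116402 285.8533790219858
[0, 0.015, 0] 308.49292464523376 266.89823749921266
[0, -0.015, 0] 249.0575065890791 266.7818413663569
[0, 0.015, -0.02] 312.35239925771265 288.9498827898159
[0, 0.015, -0.04] 317.4088833261649 317.8408081853528
[0, 0.02, -0.04] 330.38964266765515 317.8678305865672
```

View pics/w2.png

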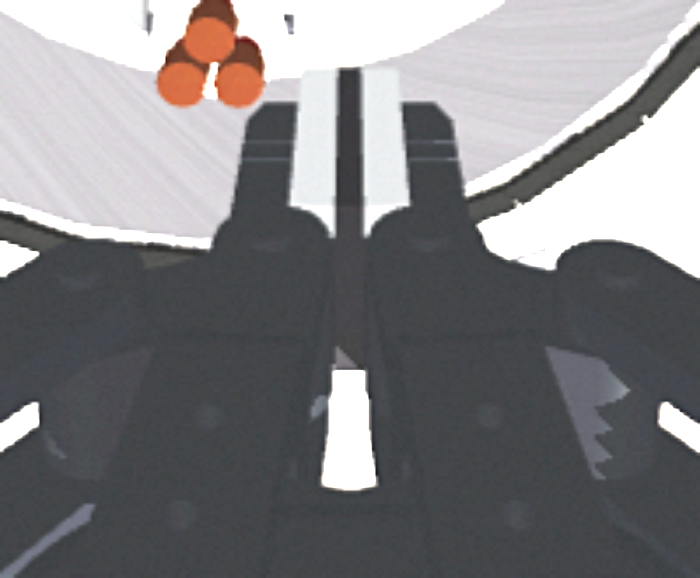

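```bash
cat >> h.py <<'E'
AX=np.array([.5715,-.0065])
def fing(phi,t,z=.157,r=.046):
    a=np.radians(phi);u=np.array([np.cos(a),np.sin(a)]);v=np.array([-u[1],u[0]])
    return np.r_[AX+r*u+t*v,z]
def go(phi,t,v,z=.157,**k): return move_l(fing(phi,t,z),v,rot=down(phi+180),**k)
def rotor(cams=("wrist",)):
    out={}
    for c in cams:
        f=look(c);save(f,f"r_{c}_{get_state()['clock']:.1f}.png")
        for n,z in dict(hub_top=.187,empty_arm=.168,empty_place=.168,latch_slot=.21).items():
            l=tip_of(c,n)
            if l: out[c,n]=at_z(f,l[0]["centre"],z);d=out[c,n][:2]-AX;print(c,n,round(l[0]["score"],2),out[c,n],"r %.3f ang %.1f"%(np.linalg.norm(d),np.degrees(np.arctan2(d[1],d[0]))))
E
cat > e.py <<'E'
from h import *
P=52.6
go(P,.031,.2,z=.25)
print("down hit",go(P,.031,.06,until_force=6),get_state()["position"])
f0=np.array(get_state()["contact_force"])
print("touch",go(P,.019,.015,until_force=1.5),get_state()["position"],get_state()["contact_force"]-f0)
for p in np.linspace(P,-4,6)[1:]:
    go(p,.022,.03);s=get_state();print(p,s["contact_force"]-f0,s["clock"])
rotor(("wrist","top"))
E
python3 e.py; ls -t pics|head -2
```

```text
down hit False [0.575 0.049 0.157]
touch True [0.582 0.043 0.156] [ 0.17  -0.173  1.342]
41.28 [-1.478 -0.984  1.43 ] 10.5667
29.96 [0.35  0.079 0.97 ] 11.05
18.64 [-0.504 -0.358 -1.177] 11.5333
7.32 [-0.592 -0.204  1.009] 12.0167
-4.0 [ 0.449 -0.133  0.34 ] 12.5
wrist hub_top 0.85 [ 0.571 -0.008  0.187] r 0.001 ang -105.8
wrist empty_arm 0.68 [0.573 0.04  0.168] r 0.046 ang 87.5
wrist empty_place 0.77 [0.574 0.105 0.168] r 0.111 ang 88.9
wrist latch_slot 0.5 [0.55  0.012 0.21 ] r 0.028 ang 139.8
top empty_arm 0.78 [0.574 0.037 0.168] r 0.044 ang 87.0
top empty_place 0.66 [0.577 0.102 0.168] r 0.108 ang 87.2
top latch_slot 0.68 [0.615 0.192 0.21 ] r 0.203 ang 77.8
r_top_12.8.png
r_wrist_12.6.png
```

```bash
cat > g.py <<'E'
from h import *
go(-8,.022,.015);go(-12,.022,.012);sleep(.2)
s=get_state();print(s["position"],s["contact_force"],s["clock"])
go(-12,.030,.03)
move_l(fing(-12,.030,.30),.15)
movep([.53,-.0,.40],down(168))
rotor(("wrist","top"));print(get_state()["clock"])
E
python3 g.py;cd pics; cp $(ls -t r_wrist*|head -1) n1.png;  cp $(ls -t r_top*|head -1) n2.png
```

```text
[0.621 0.005 0.157] [ 0.36   1.651 -0.134] 14.0333
wrist hub_top 0.63 [ 0.571 -0.008  0.187] r 0.002 ang -96.3
wrist empty_arm 0.78 [0.578 0.038 0.168] r 0.045 ang 81.3
wrist empty_place 0.78 [0.586 0.102 0.168] r 0.109 ang 82.4
wrist latch_slot 0.17 [0.577 0.096 0.21 ] r 0.102 ang 87.2
top empty_arm 0.94 [0.579 0.044 0.168] r 0.051 ang 81.3
top empty_place 0.72 [0.587 0.099 0.168] r 0.107 ang 81.4
top latch_slot 0.67 [0.618 0.194 0.21 ] r 0.206 ang 76.8
16.6583
```

View pics/n1.png

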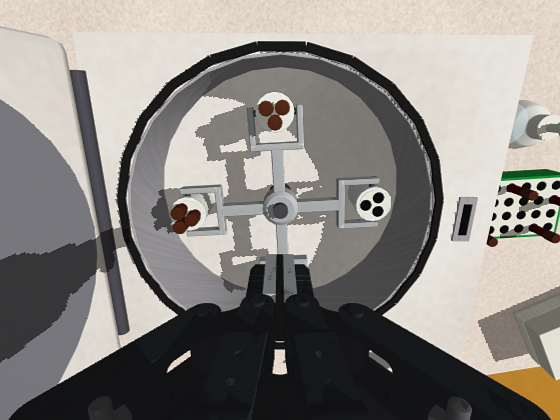

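View pics/n2.png

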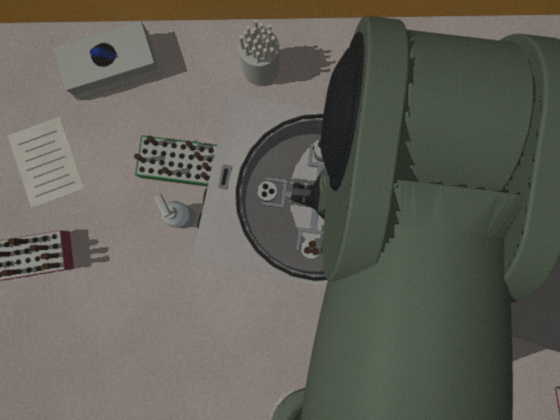

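```bash
cat > m.py <<'E'
from h import *
def cen(img,box,thr,dark=True):
    x0,y0,x1,y1=box;g=cv2.cvtColor(img[y0:y1,x0:x1],cv2.COLOR_RGB2GRAY);m=(g<thr if dark else g>thr).astype(np.uint8)
    M=cv2.moments(m,True);return [M["m10"]/M["m00"]+x0,M["m01"]/M["m00"]+y0,M["m00"]]
f=look("wrist")
sl=cen(f["img"],(456,198,474,240),60);ho=cen(f["img"],(356,186,393,220),80)
print(sl,ho)
S=at_z(f,sl,.21);B=at_z(f,ho,.172)
H=at_z(f,tip_of("wrist","hub_top")[0]["centre"],.187)
# arm edges -> centre line
g=cv2.cvtColor(f["img"],cv2.COLOR_RGB2GRAY).astype(int)
print(g[195:222,305],g[195:222,330])
for A in (AX,H[:2]):
    print(H,S,B,[np.degrees(np.arctan2(*(p[:2]-A)[::-1])) for p in (S,B)],[np.linalg.norm(p[:2]-A) for p in (S,B)])
E
python3 m.py
```

```text
[464.4115226337449, 219.8641975308642, 243.0] [374.46527777777777, 205.07291666666666, 288.0]Traceback (most recent call last):
  File "m.py", line 9, in <module>
    H=at_z(f,tip_of("wrist","hub_top")[0]["centre"],.187)
             ~~~~~~~~~~~~~~~~~~~~~~~~~^^^
IndexError: list index out of range
```

```bash
sed -i 's/^H=.*/H=np.array([.571,-.008,.187])/' m.py; python3 m.py
```

```text
[464.2893617021277, 219.46808510638297, 235.0] [374.36971830985914, 205.04225352112675, 284.0]
[125 125 123 124  95  96  97 166 173 172 169 168 169 169 168 169 175 119
 123 124 124 125 125 124 124 125 126] [123 125  99  93  97 133 171 172 170 170 170 171 170 169 170 164 126 124
 124 125 124 126 127 126 128 127 127]
[ 0.571 -0.008  0.187] [0.616 0.195 0.21 ] [0.593 0.108 0.172] [np.float64(77.45779119855123), np.float64(79.32022397495024)] [np.float64(0.2063880475724234), np.float64(0.11629484831667423)]
[ 0.571 -0.008  0.187] [0.616 0.195 0.21 ] [0.593 0.108 0.172] [np.float64(77.41306729048532), np.float64(79.21650408274205)] [np.float64(0.2079608947582338), np.float64(0.11786171872367088)]
```

```bash
cat >> m.py <<'E'
P=[]
for c in range(300,336,3):
    r=np.where(g[190:225,c]>148)[0]+190
    P.append(at_z(f,[c,(r.min()+r.max())/2],.175)[:2])
P=np.array(P);vx,vy,x,y=cv2.fitLine(P.astype(np.float32),cv2.DIST_HUBER,0,.01,.01).ravel()
d=np.array([vx,vy])*np.sign(vy);n=np.array([-d[1],d[0]])
print("arm dir",np.degrees(np.arctan2(d[1],d[0])),"axis offset mm",1e3*(AX-[x,y])@n, P[[0,-1]])
E
python3 m.py|tail -1
```

```text
[0.581 0.058]]
```

```bash
python3 m.py|tail -2
```

```text
arm dir 73.97201 axis offset mm -3.358515249995669 [[0.571 0.019]
 [0.582 0.058]]
```

```bash
cat > k.py <<'E'
from h import *
move_l([.635,0,.40],.2)
rotor(("wrist",));f=look("wrist");print(f["T"],get_state()["clock"])
save(f,"n3.png")
E
python3 k.py
```

```text
wrist hub_top 0.71 [ 0.557 -0.11   0.187] r 0.104 ang -97.8
wrist empty_arm 0.96 [0.578 0.044 0.168] r 0.050 ang 82.6
wrist empty_place 0.88 [0.588 0.103 0.168] r 0.111 ang 81.4
wrist latch_slot 0.63 [0.617 0.198 0.21 ] r 0.209 ang 77.4
[[ 0.207  0.929  0.308  0.556]
 [ 0.978 -0.197 -0.064  0.018]
 [ 0.001  0.314 -0.949  0.544]
 [ 0.     0.     0.     1.   ]] 17.8833
```

View pics/n3.png

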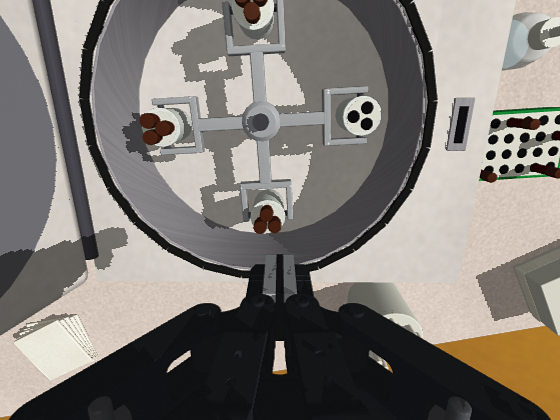

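```bash
cat > l.py <<'E'
from h import *
f=look("wrist");g=cv2.cvtColor(f["img"],cv2.COLOR_RGB2GRAY)
def dark(x0,y0,x1,y1):
    M=cv2.moments((g[y0:y1,x0:x1]<60).astype(np.uint8),True);return [M["m10"]/M["m00"]+x0,M["m01"]/M["m00"]+y0]
cv2.imwrite("pics/n4.png",cv2.resize(f["img"][30:210,130:490],None,fx=2.2,fy=2.2,interpolation=cv2.INTER_CUBIC)[:,:,::-1])
ang=lambda d:np.degrees(np.arctan2(d[1],d[0]))
Rr,L,B,T=[at_z(f,c,.173)[:2] for c in ([328,117],[198,124.5],[267,185],[256,50])]
print("arms",ang(Rr-L),ang(T-B)+90,ang(T-B)-90,"axis",(Rr+L+B+T)/4,[np.linalg.norm(a) for a in (Rr-L,T-B)])
S=at_z(f,dark(452,100,470,148),.21)[:2];E=at_z(f,dark(344,98,380,134),.172)[:2]
A=(Rr+L+B+T)/4
print("slot",ang(S-A),ang(S-AX),"holes",ang(E-A),ang(E-AX),E,S)
E
python3 l.py
```

```text
arms 81.26606530745549 261.91639083199755 81.91639083199757 axis [ 0.573 -0.005] [np.float64(0.14678211756105908), np.float64(0.14692633425099225)]
slot 77.9162554183057 77.74832668465402 holes 81.26846882601149 80.90450418588675 [0.59  0.106] [0.615 0.195]
```

View pics/n4.png

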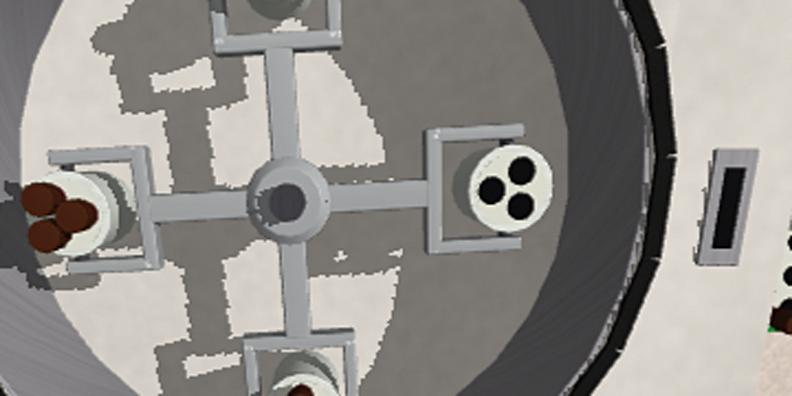

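```bash
cat > n.py <<'E'
from h import *
go(-12,.030,.2,z=.26)
go(-12,.030,.08);go(-12,.023,.02);go(-15.7,.022,.01);sleep(.1)
go(-15.7,.030,.03);move_l(fing(-15.7,.030,.30),.2)
move_l([.635,0,.40],.2,rot=down(168));sleep(.2)
rotor(("wrist",));f=look("wrist");print(get_state()["clock"])
cv2.imwrite("pics/n5.png",cv2.resize(f["img"][30:210,130:490],None,fx=2.2,fy=2.2,interpolation=cv2.INTER_CUBIC)[:,:,::-1])
E
python3 n.py;python3 l.py|tail -1;  python3 -c "
import cv2;i=cv2.imread('pics/n4.png');j=cv2.imread('pics/n5.png');cv2.imwrite('pics/n4.png',i)"
```

```text
wrist hub_top 0.71 [ 0.574 -0.01   0.187] r 0.004 ang -55.0
wrist empty_arm 0.66 [0.581 0.039 0.168] r 0.047 ang 78.3
wrist empty_place 0.85 [0.596 0.104 0.168] r 0.113 ang 77.2
wrist latch_slot 0.59 [0.614 0.193 0.21 ] r 0.204 ang 77.9
23.8417
slot 77.92274431201768 77.70203694807311 holes 78.71759980401131 78.30326376290843 [0.595 0.105] [0.615 0.195]
```

View pics/n5.png

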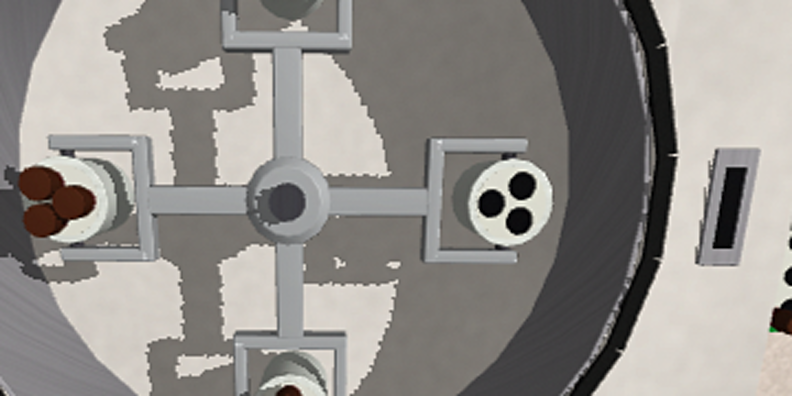

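The crossbars now give a rotor direction of about 77.8°, against the slot at 77.9°, so the empty bucket is aligned. Next I take the hand away and hand the job in.

```bash
cat > z.py <<'E'
from h import *
move_l([.33,.06,.42],.25);sleep(.3)
rotor(("top",));s=get_state();print(s["clock"],s["contact_force"],s["joint_velocities"])
sign_off()
E
python3 z.py
```

```text
top hub_top 0.58 [ 0.567 -0.012  0.187] r 0.007 ang -131.1
top empty_arm 0.95 [0.578 0.041 0.168] r 0.048 ang 82.4
top empty_place 0.74 [0.596 0.1   0.168] r 0.109 ang 77.0
top latch_slot 0.63 [0.614 0.196 0.21 ] r 0.206 ang 78.1
25.8417 [ 0.004  0.225 -0.145] [-0.001 -0.002 -0.002 -0.001 -0.     0.   ]
the job is handed in; nothing more can be done
```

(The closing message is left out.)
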